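# Turn the bearing carousel and pick the tall flanged bush for an order

### The arm

A 6-joint arm with a two-finger parallel gripper is mounted at the origin on the work surface. World frame = base frame: x ahead of the robot, y to its left, z up, the work surface at z = 0. Lengths are in m, angles in rad, forces in N, time in s.
With the tool pointing down it reaches from about 0.4 to 0.825 m from the base axis. Payload 7 kg.
Tool frame: the origin (TCP) lies between the finger pads; the fingertips stand 8 mm ahead of it and the grasp point (between the pads) lies 11 mm behind it (arm.finger_overhang is the distance from the TCP to the fingertips, in m); z points along the fingers, y is the line along which they close (so a half turn about z gives the same grasp; the last joint's range is limited). The gripper opens to 88 mm and grips with 3 to 60 N. Pads are 19 mm wide; open, the fingers measure 130 mm over their backs; the gripper's body (78 mm by 193 mm) begins 47 mm behind the grasp point.
Start: joints at [1.415, 0.359, 0.012, 0, -1.224, -0.288], TCP at [0.29, 0.61, 0.235] pointing down, gripper open.
Joint ranges: [-3.07, 3.07], [-1.43, 2.12], [-1.02, 1.25], [-3.03, 1.67], [-3.05, -0], [-3.03, 3.03]. Speed limits (rad/s): [2.39, 2.39, 3.01, 3.14, 3.14, 3.14].

### API

Orientations are given as [roll, pitch, yaw] about the fixed x, y, z axes, in that order (R = Rz(yaw) Ry(pitch) Rx(roll)).
In Python, from station import arm gives the robot as it stands.
- The arm moves only by the tool move_arm, never from a script. Its argument "rows" is text: rows parted by semicolons, each of 7 numbers parted by spaces: the turn, a rotation vector about the tool's x, y, z in degrees, then the shift along the tool's x, y, z in m, then the finger opening in m, from 0 to 0.0876. A call has 1 to 8 rows; each row shifts and turns the commanded pose from where the row before left it, along the tool's axes as they then stand; what a row does not reach is not made up. A row lasts 1/8 s, in which the tool goes at most 62.5 mm and 10.7 degrees, less where a joint would pass 70% of its speed; a pose out of reach is approached as far as the arm can. A call is refused whole if a number of a shift passes 0.0625 or a number of a turn 10.7, either way. A call with a gripper value outside its range is refused whole. The fingers move at their own pace and stop on an object; "squeeze" is the grip in N (left out, the last holds). Time passes only in rows, so rows that do not move let the fingers close. It gives the time, the measured TCP pose, the force, the opening and the grip force at its end, in the units of the state.
- arm.get_state(): the state, without advancing time (a new reading comes with each control period).
- arm.grab_frame(name): name is "side" or "top"; returns (picture, depth): 400x640x3 uint8, blue, green, red; 400x640 float32, m along the optical axis (not along the pixel's ray), 0 where there is no reading.
- arm.camera_model(name): a dict with "mtx" (3x3 intrinsics, pixels), "camera_from_world" (4x4, takes a point from world to camera coordinates). Camera axes: x right, y down, z forward; pixel columns grow to the right and rows downward; lengths in m; the calibration is good to about 2 mm. A picture is of the moment at which its call begins. camera_model takes no time and is no camera call.
- arm.job_done(): hands the job in; it is judged then, once.
The state is a dict: "t": time; "q": joint angles; "qd": joint speeds; "joint_efforts": joint torques, N m; "eef_pos": TCP position; "ee_rot": TCP orientation; "force": force on the tool from outside, world axes, zero at the start; "moment": the same for the moment, N m; "width": finger opening in m; "gripper_force": force on a finger pad.
Only numpy, scipy, OpenCV 4.12 (cv2) and the standard library are available. Lean on these libraries where they do the work, as an engineer would, in place of code of your own. Each camera call takes 0.05 s, during which the arm holds its last target. There are 200 camera calls.

### The job

Turn the parts carousel by the upright crank grip on its top until the tall flanged bush, still in its pocket, stands in the middle of the front opening of the wire guard, facing the arm. Then take that bush out from under the upper deck and stand it upright on the white card in the free compartment of the order bin, setting it down rather than dropping it. Leave the other parts in their pockets and everything else where it is.

Things in the scene. Friction and masses are not known exactly. Their poses are not given: they have to be found in the camera images.
- stand: fixed foot and wire guard of the carousel, on the bench. Origin on the turning axis at bench level; its -x axis points out through the front opening of the guard, roughly to the robot. The guard is two wire hoops (6 mm wire, 165 mm radius, at heights 60 and 100 mm) on 8 mm posts of that height, open within 55 degrees either side of its -x axis
- front (a point): the pick position at the front opening, fixed to the stand: 115 mm from the axis along the stand's -x, at the height of the tray's top (45 mm above the bench)
- carousel: the turning part. Origin on the axis, on top of the grey tray (148 mm radius); z up. Six pockets, centres 115 mm from the axis at 0, 60, .. 300 degrees from its x axis, each between four pins 6 mm thick, 8 mm high, 29.5 mm from its centre at 45 degrees to the radius. Turns endlessly both ways, light friction (0.08 N m, 1.5 N at the crank) and stays where left; 0.9 to 1.8 kg, so start and stop it softly
- deck (a point): centre of the top of the carousel's upper deck, a grey disc of 103 mm radius and 7 mm thick on a column of 18 mm radius; 112 mm above the tray. It overhangs the pockets' inner edges, so a part at the front must be gripped with the tool leaning (its fingers pointing inwards and down, some 35 degrees from vertical), lifted over the 8 mm pins and drawn outwards before it is raised far
- crank (a point): point to grip on the crank, a black upright cylinder 20 mm thick and 48 mm high on the upper deck, 58 mm from the axis (30 degrees from the carousel's x axis), spinning freely about its own axis, so that the gripper need not turn with it. The point lies on its axis, 20 mm below its top and 38 mm above the deck (195 mm above the bench); the hub on the axis is only 12 mm high
- bush_tall: the wanted part: steel flanged bush, 50 mm high; a flange 48 mm wide and 6 mm thick at the foot, above it a cylinder 32 mm wide; dark bore; about 0.15 to 0.31 kg; resting in one carousel pocket; origin at the centre of its underside, z up along its axis
- bush_short: steel flanged bush of the same widths but only 26 mm high; resting in one carousel pocket; origin at the centre of its underside, z up along its axis
- sleeve_a: plain steel sleeve 46 mm wide, 42 mm high, no flange; resting in one carousel pocket; origin at the centre of its underside, z up along its axis
- sleeve_b: the same as sleeve_a; resting in one carousel pocket; origin at the centre of its underside, z up along its axis
- ball_a: ball bearing 47 mm wide, 14 mm high; resting in one carousel pocket; origin at the centre of its underside, z up along its axis
- ball_b: the same as ball_a; resting in one carousel pocket; origin at the centre of its underside, z up along its axis
- order_bin: fixed grey open bin, 226 mm (its x) by 114 mm (its y), 34 mm high, walls and floor 4 mm; a wall of the same height across the middle makes two compartments, each 107 x 106 mm inside, centred 55.5 mm either way along its x. Origin under its centre
- card: white card 70 x 70 x 1.5 mm, fixed to the floor of the free compartment, at its centre (either of the two); origin at the centre of its underside, 4 mm above the bench, edges along the bin's
- ball_c: ball bearing 47 mm wide, 14 mm high, lying in the other compartment; origin at the centre of its underside
- oil_bottle: bystander: white bottle, 56 mm wide, 170 mm high, standing on the far side; origin under its centre
- carton: bystander: cardboard box 90 x 90 x 45 mm; origin under its centre
- big_bearing: bystander: large ball bearing 110 mm wide, 30 mm high, lying flat; origin under its centre
- spanner: bystander: steel spanner 170 mm long, lying along its x axis
Things that resemble listed ones, but are neither listed nor needed, are in the scene too. Leave any green, red or yellow look-alike of the ball_b alone.

How it is judged:
On the way, in this order (a step that is already met when the one before it is completed fails the run):
1. the carousel has been turned until the tall flanged bush, still seated in its pocket, stands at the front opening (within 20 mm of the pick position), and the carousel is still (horizontal distance between bush_tall and front below 0.02 m and z of bush_tall in the frame of carousel below 0.005 m and angular speed of carousel below 0.1 rad/s), for 0.2 s.
2. the bush is held by the fingers above its pocket and drawn out past the rim of the tray (its centre 150 mm or more from the axis) (contact force between the fingers and bush_tall above 0.5 N and z of bush_tall in the frame of carousel above 0.02 m and horizontal distance between bush_tall and carousel above 0.15 m), for 0.1 s.
3. the bush is set down upright on the card while still held by the fingers (foot less than 6 mm above the card) (horizontal distance between bush_tall and card below 0.028 m and angle between bush_tall's own z axis and vertical below 0.1 rad and height (world z) of bush_tall below 0.012 m and contact force between the fingers and bush_tall above 0.5 N), for 0.05 s.
At the end, for the whole second after the job is handed in: The tall flanged bush stands upright (within 0.1 rad) and at rest on the card in the free compartment, its centre within 28 mm of the card's, released; the other five parts rest upright in their carousel pockets and the bystanders are within 30 mm of where they were (horizontal distance between bush_tall and card below 0.028 m and angle between bush_tall's own z axis and vertical below 0.1 rad and height (world z) of bush_tall below 0.012 m and linear speed of bush_tall below 0.02 m/s and horizontal distance between each of bush_short, sleeve_a, sleeve_b, ball_a, ball_b and carousel below 0.13 m and angle between each of bush_short, sleeve_a, sleeve_b, ball_a, ball_b's own z axis and vertical below 0.15 rad and linear speed of each of bush_short, sleeve_a, sleeve_b, ball_a, ball_b below 0.03 m/s and distance of each of oil_bottle, carton, big_bearing, spanner, ball_c from where it was at the start of the episode below 0.03 m); the robot touches nothing.
It fails at once if another part is taken out of its pocket or tipped (horizontal distance between any of bush_short, sleeve_a, sleeve_b, ball_a, ball_b and carousel above 0.135 m or z of any of bush_short, sleeve_a, sleeve_b, ball_a, ball_b in the frame of carousel above 0.015 m or angle between any of bush_short, sleeve_a, sleeve_b, ball_a, ball_b's own z axis and vertical above 0.4 rad).
It fails at once if a bystander is pushed more than 30 mm or the bottle is tipped (distance of any of oil_bottle, carton, big_bearing, spanner, ball_c from where it was at the start of the episode above 0.03 m or angle between oil_bottle's own z axis and vertical above 0.4 rad).
It also fails if it takes over 54 s, if anything falls off the work surface, if the arm or the gripper's body presses on something with over 40 N, if the wrist force passes 120 N, or if a joint passes its speed limit or range.

## Working session

There is one attempt and no reset: what is moved stays moved. The work goes in short steps, Python scripts to look and compute and a tool call to move; the robot and the scene stay as the last step left them, time stands still between calls to the robot, and variables do not carry over. Pictures are saved under pics/ and viewed, at most 10 in all, crops included, and the job is handed in when it is done.

Besides the shell and the picture viewer there is one more tool, called after "Request:" as name(argument=value, ...), one argument or row to a line, values as JSON. move_arm: Moves the arm, as the interface text tells. Its arguments: {"type":"object","properties":{"rows":{"type":"string"},"squeeze":{"type":"number"}},"required":["rows"]}

```bash
ls; mkdir -p pics; python3 - <<'E'
from station import arm
import cv2,numpy as np
for n in("top","side"):
    im,d=arm.grab_frame(n); cv2.imwrite(f"pics/{n}0.png",im); np.savez(f"pics/{n}0.npz",im=im,d=d)
    m=arm.camera_model(n);print(n,m["mtx"],np.linalg.inv(m["camera_from_world"]))
print(arm.get_state())
E
```

```text
pics
top [[381.33128293   0.         319.65736167]
 [  0.         381.33128293 195.46923491]
 [  0.           0.           1.        ]] [[ 0.0187921  -0.9824606   0.18552097  0.35419543]
 [-0.99966677 -0.01517843  0.02087972 -0.03345606]
 [-0.01769758 -0.18585153 -0.98241845  1.33070581]
 [ 0.          0.          0.          1.        ]]
side [[398.28273255   0.         316.3253535 ]
 [  0.         398.28273255 198.09390935]
 [  0.           0.           1.        ]] [[ 0.90758521 -0.30286438  0.29079591  0.24420232]
 [-0.41985576 -0.64937586  0.63406004 -0.72774408]
 [-0.00319835 -0.69755585 -0.71652328  0.92230653]
 [ 0.          0.          0.          1.        ]]
{'t': 0.1, 'q': array([ 1.41511732e+00,  3.59328479e-01,  1.11565067e-02, -3.06963364e-04,
       -1.22413457e+00, -2.88064800e-01]), 'qd': array([-0.00095994, -0.0020976 ,  0.0037356 ,  0.00054901, -0.00073234,
        0.0006054 ]), 'joint_efforts': array([-2.00797811e-03, -5.84158623e+01,  2.93749398e+01,  7.01547816e+00,
        1.01877764e-02, -5.55519364e-05]), 'eef_pos': array([0.28965475, 0.60921044, 0.23371075]), 'ee_rot': array([ 3.14006268e+00, -1.52396005e-04, -4.43848199e-01]), 'force': array([-0.0806611 , -0.51263738,  0.26149379]), 'moment': array([-0.0626109 , -0.00355433,  0.03507423]), 'gripper_force': 0.0, 'width': 0.08742642725297052}
```

View pics/top0.png

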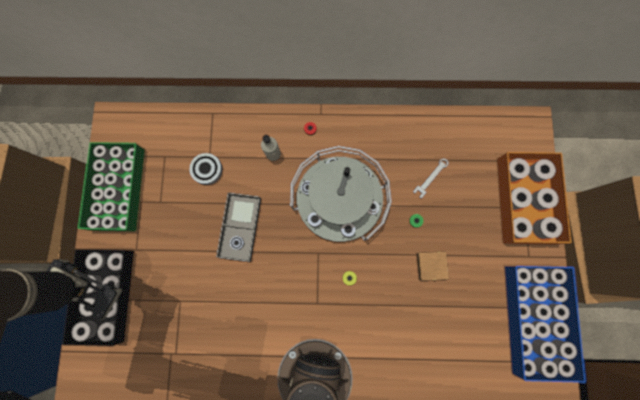

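View pics/side0.png

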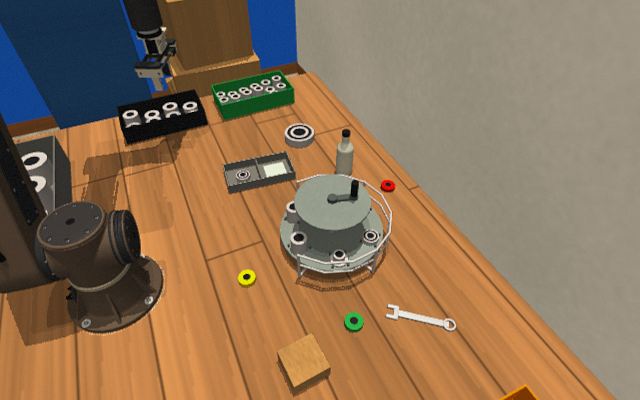

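The top view shows the carousel around (342,198), the crank at (346,174), and the bin at (239,227) with the card at (243,211). The side view shows the carousel at (335,230), the crank at (354,188), and the card at (274,170).

```bash
cat > h.py <<'E'
from station import arm
import cv2,numpy as np
def load(f): z=np.load(f); return z['im'],z['d']
def cloud(n,d):
    m=arm.camera_model(n);K=m["mtx"];T=np.linalg.inv(m["camera_from_world"])
    v,u=np.mgrid[:400,:640]
    P=np.stack([(u-K[0,2])/K[0,0]*d,(v-K[1,2])/K[1,1]*d,d],-1)
    W=P@T[:3,:3].T+T[:3,3]; W[d==0]=np.nan
    return W
def proj(n,p):
    m=arm.camera_model(n);p=np.atleast_2d(p)
    c=p@m["camera_from_world"][:3,:3].T+m["camera_from_world"][:3,3]
    q=c@m["mtx"].T; return q[:,:2]/q[:,2:]
E
python3 - <<'E'
from h import *
def circ(x,y):
    A=np.c_[2*x,2*y,np.ones(len(x))];s=np.linalg.lstsq(A,x*x+y*y,rcond=None)[0];return s[:2],np.sqrt(s[2]+s[:2]@s[:2])
for n in("top","side"):
    im,d=load(f"pics/{n}0.npz");W=cloud(n,d)
    x,y,z=W[...,0],W[...,1],W[...,2]
    v,u=np.mgrid[:400,:640]
    box=(u>285)&(u<400)&(v>140)&(v<290)
    m=(abs(z-.157)<.006)&box
    c,_=cv2.findContours(m.astype(np.uint8),cv2.RETR_EXTERNAL,cv2.CHAIN_APPROX_NONE);c=max(c,key=cv2.contourArea)[:,0]
    print(n,"deck",circ(x[c[:,1],c[:,0]],y[c[:,1],c[:,0]]), "n",m.sum())
    m=box&(z>.185)&(z<.25); m&=(np.hypot(x-.7,y+.08)<.12) if 0 else True
    print("crank pts",m.sum(),np.nanmedian(W[m],0),np.nanmin(W[m],0),np.nanmax(W[m],0))
    b=(u>215)&(u<262)&(v>190)&(v<265) if n=="top" else (u>215)&(u<300)&(v>145)&(v<195)
    g=b&(im.min(2)>190)&(abs(z-.005)<.008); print("card",g.sum(),np.nanmean(W[g],0))
    if n=="top":
        bb=b&(z>.024)&(z<.042); pts=W[bb][:,:2].astype(np.float32); print("bin rim",cv2.minAreaRect(pts))
    # tray
    m=box&(abs(z-.045)<.004); p=W[m]; print("tray",m.sum(),np.nanmean(p,0))
    Y=im[135:295,280:405] if n=="side" else im[140:250,280:400]
    cv2.imwrite(f"pics/{n}_crop.png",cv2.resize(Y,None,fx=4.6 if n=="top" else 3.7,fy=4.6 if n=="top" else 3.7,interpolation=cv2.INTER_CUBIC))
E
```

```text
top deck (array([ 0.59076003, -0.07349675]), np.float64(0.10107916716211231)) n 3085
crank pts 43 [ 0.64383195 -0.0887441   0.21338549] [ 0.63618632 -0.09733298  0.188329  ] [ 0.65435574 -0.08161687  0.21896806]
card 0 [nan nan nan]
bin rim ((0.48861056566238403, 0.2729075253009796), (0.11536482721567154, 0.22617319226264954), 83.45025634765625)
tray 1548 [ 0.55877496 -0.07068414  0.04461113]
side deck (array([ 0.58344951, -0.07717465]), np.float64(0.08907614581618588)) n 3176
crank pts 94 [ 0.64240088 -0.09746497  0.2067515 ] [ 0.63478863 -0.10362364  0.18524235] [ 0.65368086 -0.08347782  0.21835057]
card 207 [0.54366397 0.27235455 0.00513274]
tray 2837 [ 0.57711543 -0.12598627  0.04471348]<stdin>:15: RuntimeWarning: Mean of empty slice
```

View pics/top_crop.png

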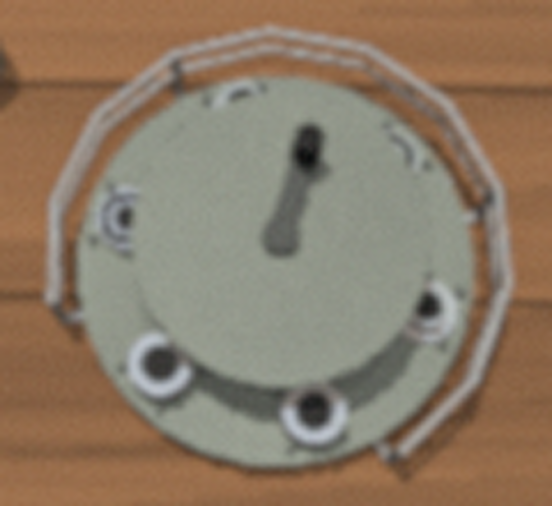

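View pics/side_crop.png

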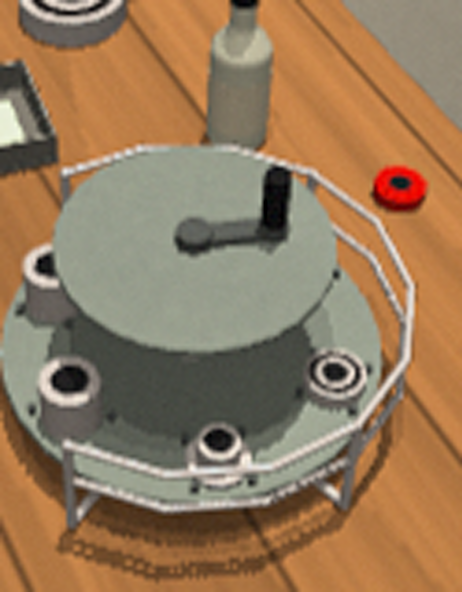

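The enlarged views show sleeves at the pockets near 192 and 132 degrees, and a flanged bush near -108 degrees (side crop (217,450)). There is a bearing near -48 degrees. I'll check the pocket heights and the guard ends numerically.

```bash
python3 - <<'E'
from h import *
from scipy.optimize import least_squares
C=np.array([.589,-.0745])
Ws={n:cloud(n,load(f"pics/{n}0.npz")[1]) for n in("top","side")}
for n,W in Ws.items():
    P=W.reshape(-1,3);P=P[np.isfinite(P).all(1)]
    # tray rim / axis fit
    t=P[(abs(P[:,2]-.045)<.004)&(np.hypot(*(P[:,:2]-C).T)<.16)]
    r=np.hypot(*(t[:,:2]-C).T);a=np.degrees(np.arctan2(*(t[:,:2]-C).T[::-1]))
    E=[]
    for k in range(-180,180,4):
        s=(a>=k)&(a<k+4)
        if s.sum()>3 and r[s].max()>.135:E.append(t[s][r[s].argmax(),:2])
    E=np.array(E)
    f=least_squares(lambda p:np.hypot(*(E-p[:2]).T)-.147,C,loss='soft_l1',f_scale=.003);print(n,"tray axis",f.x,len(E))
    dP=P[:,:2]-C;r=np.hypot(*dP.T);a=np.degrees(np.arctan2(dP[:,1],dP[:,0]))%360
    for k in range(6):
        p=-47.6+60*k;cc=C+.115*np.array([np.cos(np.radians(p)),np.sin(np.radians(p))])
        s=(np.hypot(*(P[:,:2]-cc).T)<.027)&(P[:,2]<.14)&(P[:,2]>.052)
        if s.sum()>4:
            z=np.sort(P[s,2])-.045;top=P[s][P[s,2]>np.percentile(P[s,2],85)-.004]
            print(round(p),s.sum(),"h hist",np.histogram(z,np.arange(0,.09,.006))[0],np.round(np.nanmean(P[s],0),3))
    s=(abs(r-.165)<.012)&(P[:,2]>.03)&(P[:,2]<.11)
    print("guard ang",np.histogram(a[s],np.arange(0,361,5))[0]); g=a[s];print(np.sort(g[(g>90)&(g<180)])[-6:],np.sort(g[(g>180)&(g<300)])[:6])
E
```

```text
top tray axis [ 0.59080026 -0.07330342] 87
-48 30 h hist [ 0 10 19  1  0  0  0  0  0  0  0  0  0  0] [ 0.679 -0.169  0.059]
12 27 h hist [ 0  4  0  0  0  0  0  6 15  2  0  0  0  0] [ 0.712 -0.043  0.089]
72 88 h hist [ 0 24 60  4  0  0  0  0  0  0  0  0  0  0] [0.624 0.045 0.058]
132 154 h hist [ 0  3  1  5  2  3 80 60  0  0  0  0  0  0] [0.509 0.01  0.085]
192 161 h hist [ 0  2  3  2  1  3 89 60  1  0  0  0  0  0] [ 0.477 -0.1    0.085]
252 77 h hist [ 0 14  4 22 33  4  0  0  0  0  0  0  0  0] [ 0.556 -0.186  0.067]
guard ang [17 14 15 15 14 21 16 15 12 17 16 14 15 15 15 16  9 12 12 12 15  0  0  0
  0  0  0  0  0  0  0  0  0  0  0  0  0  0  0  0  0  0 12  9  9 10  8 10
 14 13 13 10 15 19 13 16 14 20 14 15 15 13 15 15 16 15 14 15 14 15 16 13]
[102.60450009 102.76215104 102.85206288 102.92210597 103.01607578
 103.38789426] [211.06701187 211.22318702 211.29921591 211.38921214 211.53406413
 211.59242036]
side tray axis [ 0.58932059 -0.07532475] 59
-48 195 h hist [  0  38 154   3   0   0   0   0   0   0   0   0   0   0] [ 0.667 -0.161  0.058]
132 160 h hist [ 0 10 21 13 16 13 44 43  0  0  0  0  0  0] [0.5   0.    0.077]
192 305 h hist [  0  20  25  19  21  25 105  90   0   0   0   0   0   0] [ 0.475 -0.109  0.079]
252 142 h hist [ 0 22 14 22 84  0  0  0  0  0  0  0  0  0] [ 0.554 -0.188  0.067]
guard ang [18 19 15 10 10 17  9  7  6  4  5  0  0  0  3  6  8  9  8 10 23  0  0  0
  0  0  0  0  0  0  0  0  0  0  0  0  0  0  0  0  0  0 60 24 27 25 30 25
 32 23 27 31 25 23 23 24 23 59 21 19 20 21 18 17 11 12 11 16 19 16 15 14]
[103.38958765 103.54943869 103.58678651 103.88905902 103.9070292
 104.00752151] [211.58362566 211.82710388 211.90750797 211.9290275  212.12770688
 212.20710242]
```

The tall bush is the one in the far pocket at 12°, with its top 50 mm above the tray. The guard opening is centred near 157.5°, so the carousel needs about +145°. The crank is at about (0.645, -0.0915).

Request:
move_arm(
  rows="0 0 0 .02 .015 -.003 .087;0 0 0 .0389 .03 -.003 .087;0 0 -1 .0389 .03 -.003 .087;0 0 -1 .0389 .03 -.003 .087;0 0 -1 .0389 .03 -.003 .087;0 0 0 .0389 .03 -.003 .087;0 0 0 .0389 .03 -.003 .07;0 0 0 .0389 .03 -.003 .06",
)

```text
t: 1.1
eef_pos: [0.4667, 0.2833, 0.2589]
ee_rot: [-3.141, -0.0, -0.392]
force: [0.4, 1.7, 0.4]
width: 0.0719
gripper_force: 0.0
```

Request:
move_arm(
  rows="0 0 0 .037 .03 0 .06;0 0 0 .037 .03 0 .06;0 0 0 .037 .03 0 .06;0 0 0 .037 .03 0 .06;0 0 0 .037 .03 0 .06;0 0 0 .037 .03 0 .06;0 0 0 .037 .03 0 .06;0 0 0 .02 .02 0 .06",
)

```text
t: 2.1
eef_pos: [0.6364, -0.0361, 0.2582]
ee_rot: [3.141, 0.001, -0.393]
force: [-0.4, 0.4, 1.0]
width: 0.0599
gripper_force: 0.0
```

```bash
cat >> h.py <<'E'
from scipy.spatial.transform import Rotation as Rn
def to(target,yaw_pt=0):
    s=arm.get_state();R=Rn.from_euler('xyz',s['ee_rot']);d=R.inv().apply(np.array(target)-s['eef_pos'])
    print("t",s['t'],"pos",s['eef_pos'].round(4),"rpy",np.degrees(s['ee_rot']).round(2),"tool delta",d.round(4),"q",s['q'].round(2),"w",round(s['width'],4),"f",s['force'].round(1));return R
E
python3 -c "
from h import *
to([.645,-.0915,.26])"
```

```text
t 2.1 pos [ 0.6364 -0.0361  0.2582] rpy [ 1.7997e+02  4.0000e-02 -2.2530e+01] tool delta [ 0.0292  0.0478 -0.0018] q [ 0.25  0.28 -0.04  0.   -1.25  0.93] w 0.0599 f [-0.4  0.4  1. ]
```

Request:
move_arm(
  rows="0 0 0 .0145 .0238 0 .06;0 0 0 .0145 .0238 0 .06;0 0 0 0 0 0 .06;0 0 0 0 0 .01 .06",
)

```text
t: 2.6
eef_pos: [0.645, -0.0886, 0.249]
ee_rot: [-3.141, -0.001, -0.392]
force: [1.0, 0.5, -0.8]
width: 0.06
gripper_force: 0.0
```

```bash
python3 - <<'E'
from h import *
to([.645,-.0915,.187])
W=None
im,d=arm.grab_frame("side");cv2.imwrite("pics/crank.png",cv2.resize(im[110:260,270:430],None,fx=4,fy=4,interpolation=cv2.INTER_CUBIC))
E
```

```text
t 2.6 pos [ 0.645  -0.0886  0.249 ] rpy [-1.7996e+02 -7.0000e-02 -2.2460e+01] tool delta [0.001  0.0027 0.062 ] q [ 0.16  0.31 -0.02  0.   -1.23  1.02] w 0.06 f [ 1.   0.5 -0.8]
```

View pics/crank.png

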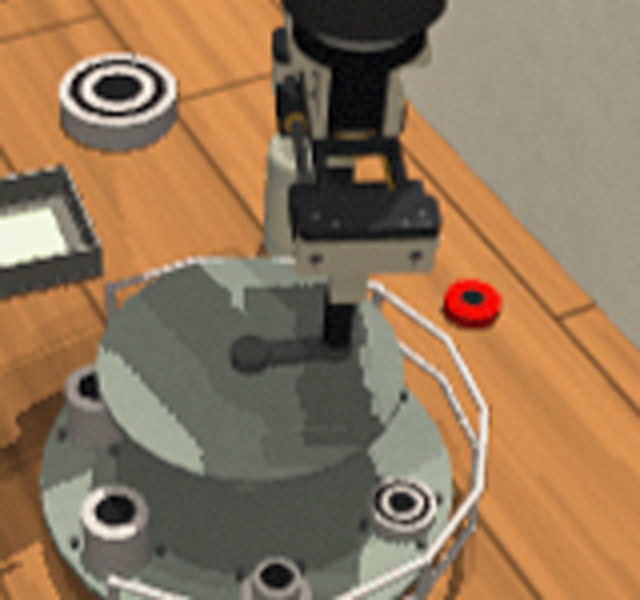

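The crank (340,325 in the crop) is right under the gripper, between the fingers. I'll descend and close.

Request:
move_arm(
  rows="0 0 0 .0005 .001 .015 .06;0 0 0 0 .001 .02 .06;0 0 0 0 0 .017 .06;0 0 0 0 0 .009 .06;0 0 0 0 0 0 .03;0 0 0 0 0 0 .01;0 0 0 0 0 0 .01;0 0 0 0 0 0 .01",
  squeeze=12,
)

```text
t: 3.65
eef_pos: [0.645, -0.0904, 0.1881]
ee_rot: [-3.141, -0.001, -0.391]
force: [0.3, 0.2, 0.9]
width: 0.0258
gripper_force: 0.0
```

```bash
python3 - <<'E'
from h import *
R=to([.645,-.0915,.187]);p=arm.get_state()['eef_pos']
C=np.array([.590,-.0743]);v=p[:2]-C;r=np.hypot(*v);a0=np.arctan2(v[1],v[0]);print(r,np.degrees(a0))
n=30; tot=np.radians(157.5-42)- 0 + 0
# crank end angle = 157.5-30
end=np.radians(157.5-30);r=.058
w=np.r_[.3,.6,np.ones(26),.6,.3];w/=w.sum()
a=a0+np.r_[0,np.cumsum(w)]*(end-a0)
P=np.c_[C[0]+r*np.cos(a),C[1]+r*np.sin(a),np.full(31,p[2])]
D=R.inv().apply(np.diff(P,axis=0))
for i in range(0,30,8):print(";".join("0 0 0 %.4f %.4f 0 .01"%(x,y) for x,y,z in D[i:i+8]))
E
```

```text
t 3.65 pos [ 0.645  -0.0904  0.1881] rpy [-1.7998e+02 -4.0000e-02 -2.2430e+01] tool delta [0.0004 0.001  0.0011] q [ 0.16  0.35 -0.11  0.   -1.11  1.02] w 0.0258 f [0.3 0.2 0.9]
0.0572792508084173 -16.319657111082407
0 0 0 -0.0002 -0.0016 0 .01;0 0 0 -0.0005 -0.0031 0 .01;0 0 0 -0.0012 -0.0051 0 .01;0 0 0 -0.0017 -0.0050 0 .01;0 0 0 -0.0021 -0.0048 0 .01;0 0 0 -0.0025 -0.0046 0 .01;0 0 0 -0.0029 -0.0043 0 .01;0 0 0 -0.0033 -0.0041 0 .01
0 0 0 -0.0037 -0.0037 0 .01;0 0 0 -0.0040 -0.0034 0 .01;0 0 0 -0.0043 -0.0030 0 .01;0 0 0 -0.0045 -0.0026 0 .01;0 0 0 -0.0047 -0.0022 0 .01;0 0 0 -0.0049 -0.0018 0 .01;0 0 0 -0.0051 -0.0013 0 .01;0 0 0 -0.0052 -0.0009 0 .01
0 0 0 -0.0052 -0.0004 0 .01;0 0 0 -0.0052 0.0001 0 .01;0 0 0 -0.0052 0.0006 0 .01;0 0 0 -0.0051 0.0010 0 .01;0 0 0 -0.0050 0.0015 0 .01;0 0 0 -0.0049 0.0019 0 .01;0 0 0 -0.0047 0.0024 0 .01;0 0 0 -0.0044 0.0028 0 .01
0 0 0 -0.0042 0.0032 0 .01;0 0 0 -0.0039 0.0035 0 .01;0 0 0 -0.0035 0.0039 0 .01;0 0 0 -0.0032 0.0042 0 .01;0 0 0 -0.0017 0.0026 0 .01;0 0 0 -0.0008 0.0013 0 .01
```

Fingers are still closing; I'll finish the grip first, then turn.

Request:
move_arm(
  rows="0 0 0 0 0 0 .01;0 0 0 0 0 0 .01;0 0 0 0 0 0 .01",
)

```text
t: 4.03
eef_pos: [0.645, -0.0903, 0.1879]
ee_rot: [-3.141, -0.001, -0.391]
force: [-0.2, 0.7, 3.0]
width: 0.0194
gripper_force: 12.0
```

Request:
move_arm(
  rows="0 0 0 -.0002 -.0016 0 .01;0 0 0 -.0005 -.0031 0 .01;0 0 0 -.0012 -.0051 0 .01;0 0 0 -.0017 -.0050 0 .01;0 0 0 -.0021 -.0048 0 .01;0 0 0 -.0025 -.0046 0 .01;0 0 0 -.0029 -.0043 0 .01;0 0 0 -.0033 -.0041 0 .01",
)

```text
t: 5.03
eef_pos: [0.644, -0.0542, 0.1879]
ee_rot: [3.142, -0.0, -0.391]
force: [-1.6, -1.7, 4.6]
width: 0.0198
gripper_force: 12.0
```

Request:
move_arm(
  rows="0 0 0 -.0037 -.0037 0 .01;0 0 0 -.0040 -.0034 0 .01;0 0 0 -.0043 -.0030 0 .01;0 0 0 -.0045 -.0026 0 .01;0 0 0 -.0047 -.0022 0 .01;0 0 0 -.0049 -.0018 0 .01;0 0 0 -.0051 -.0013 0 .01;0 0 0 -.0052 -.0009 0 .01",
)

```text
t: 6.02
eef_pos: [0.6176, -0.0231, 0.1879]
ee_rot: [-3.141, -0.001, -0.391]
force: [-0.4, -3.4, 4.5]
width: 0.0201
gripper_force: 12.0
```

Request:
move_arm(
  rows="0 0 0 -.0052 -.0004 0 .01;0 0 0 -.0052 .0001 0 .01;0 0 0 -.0052 .0006 0 .01;0 0 0 -.0051 .0010 0 .01;0 0 0 -.0050 .0015 0 .01;0 0 0 -.0049 .0019 0 .01;0 0 0 -.0047 .0024 0 .01;0 0 0 -.0044 .0028 0 .01",
)

```text
t: 7.02
eef_pos: [0.5772, -0.0171, 0.1878]
ee_rot: [-3.141, -0.001, -0.391]
force: [2.9, -2.0, 5.2]
width: 0.0195
gripper_force: 12.0
```

Request:
move_arm(
  rows="0 0 0 -.0042 .0032 0 .01;0 0 0 -.0039 .0035 0 .01;0 0 0 -.0035 .0039 0 .01;0 0 0 -.0032 .0042 0 .01;0 0 0 -.0017 .0026 0 .01;0 0 0 -.0008 .0013 0 .01;0 0 0 0 0 0 .01;0 0 0 0 0 0 .01",
)

```text
t: 8.02
eef_pos: [0.5538, -0.0279, 0.1878]
ee_rot: [-3.141, -0.0, -0.391]
force: [0.1, -0.7, 6.1]
width: 0.0196
gripper_force: 12.0
```

```bash
python3 - <<'E'
from h import *
R=to([.645,-.0915,.187]);p=arm.get_state()['eef_pos'];v=p[:2]-[.590,-.0743];print(np.hypot(*v),np.degrees(np.arctan2(v[1],v[0])))
E
```

```text
t 8.025 pos [ 0.5538 -0.0279  0.1878] rpy [-1.7998e+02 -2.0000e-02 -2.2420e+01] tool delta [0.1085 0.024  0.0009] q [ 0.3   0.2  -0.32 -0.   -1.05  0.88] w 0.0196 f [ 0.1 -0.7  6.1]
0.058805347605102004 127.95698444845866
```

Request:
move_arm(
  rows="0 0 0 0 0 0 .045;0 0 0 0 0 0 .06;0 0 0 0 0 0 .06;0 0 0 0 0 0 .06;0 0 0 0 0 -.015 .06;0 0 0 0 0 -.025 .06;0 0 0 0 0 -.03 .06;0 0 0 -.02 0 -.02 .06",
)

```text
t: 9.02
eef_pos: [0.5363, -0.0206, 0.2798]
ee_rot: [-3.141, -0.002, -0.392]
force: [-0.1, 1.0, -0.5]
width: 0.0599
gripper_force: 0.0
```

Request:
move_arm(
  rows="0 0 0 -.03 0 0 .06;0 5 0 -.03 0 0 .06;0 8 0 -.03 0 0 .06;0 8 0 -.01 0 -.01 .06;0 8 0 0 0 -.01 .06;0 6 0 0 0 0 .06;0 0 0 0 0 0 .06;0 0 0 0 0 0 .06",
)

```text
t: 10.02
eef_pos: [0.4378, 0.0196, 0.2922]
ee_rot: [-3.141, -0.61, -0.392]
force: [-0.2, 0.0, -0.2]
width: 0.0599
gripper_force: 0.0
```

```bash
python3 - <<'E'
from h import *
to([.4837,-.0305,.07])
F=np.array([.4837,-.0305])
for n in("side","top"):
    im,d=arm.grab_frame(n);np.savez(f"pics/{n}1.npz",im=im,d=d);W=cloud(n,d);P=W.reshape(-1,3)
    s=(abs(P[:,2]-.095)<.004)&(np.hypot(*(P[:,:2]-F).T)<.04)
    print(n,"bush top",s.sum(),(P[s].min(0)+P[s].max(0))[:2]/2 if s.any() else 0,P[s].mean(0),P[s].min(0),P[s].max(0))
    u,v=proj(n,[*F,.08])[0].astype(int);print(u,v)
    cv2.imwrite(f"pics/{n}1.png",cv2.resize(im[v-60:v+60,u-70:u+70],None,fx=4,fy=4,interpolation=cv2.INTER_CUBIC))
E
```

```text
t 10.025 pos [0.4378 0.0196 0.2922] rpy [-179.96  -34.94  -22.46] tool delta [-0.0768  0.029   0.2174] q [ 0.96 -0.4  -1.01  0.75 -0.96 -0.22] w 0.0599 f [-0.2  0.  -0.2]
side bush top 85 [ 0.48274686 -0.03134429] [ 0.48273975 -0.03301509  0.09450658] [ 0.46712366 -0.04720407  0.09101324] [ 0.49837006 -0.0154845   0.09834718]
290 220
top bush top 63 [ 0.48529456 -0.02969465] [ 0.48510125 -0.02972107  0.09449855] [ 0.47053191 -0.04279493  0.09106871] [ 0.50005721 -0.01659437  0.0989629 ]
326 227
```

View pics/side1.png

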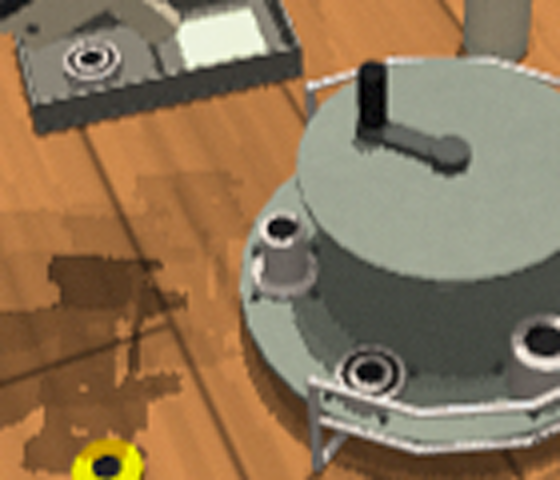

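The bush stands at the front with its top centred at about (.484,-.0305), within 1 mm of the pick position, and nothing blocks the approach. Joint 3 is near its range, so I'll approach in stages.

Request:
move_arm(
  rows="0 0 0 -.003 .005 .015 .06;0 0 0 -.004 .006 .02 .06;0 0 0 -.004 .006 .02 .06;0 0 0 -.004 .006 .02 .06;0 0 0 -.005 .006 .02 .06;0 0 0 0 0 0 .06",
)

```text
t: 10.88
eef_pos: [0.4801, -0.0147, 0.245]
ee_rot: [3.121, -0.551, -0.394]
force: [-0.4, 0.3, 0.1]
width: 0.0601
gripper_force: 0.0
```

```bash
python3 -c "
from h import *
to([.490,-.033,.071])"
```

```text
t 10.875 pos [ 0.4801 -0.0147  0.245 ] rpy [178.82 -31.58 -22.59] tool delta [-0.0774  0.0099  0.1569] q [ 0.66 -0.25 -1.02  0.81 -0.7  -0.09] w 0.0601 f [-0.4  0.3  0.1]
```

```bash
cat > kin.py <<'E'
from h import *
from scipy.optimize import least_squares
Q=np.array([[1.41512,.35933,.01116,-.0003,-1.22413,-.28806],[.25,.28,-.04,0,-1.25,.93],[.16,.31,-.02,0,-1.23,1.02],[.16,.35,-.11,0,-1.11,1.02],[.3,.2,-.32,0,-1.05,.88],[.96,-.4,-1.01,.75,-.96,-.22],[.66,-.25,-1.02,.81,-.7,-.09]])
X=np.array([[.28965,.60921,.23371],[.6364,-.0361,.2582],[.645,-.0886,.249],[.645,-.0904,.1881],[.5538,-.0279,.1878],[.4378,.0196,.2922],[.4801,-.0147,.245]])
E=np.radians([[179.91,-.01,-25.43],[179.97,.04,-22.53],[-179.96,-.07,-22.46],[-179.98,-.04,-22.43],[-179.98,-.02,-22.42],[-179.96,-34.94,-22.46],[178.82,-31.58,-22.59]])
ax=lambda a,t:Rn.from_euler(a,t)
def fk(q,p,s4,s6):
    a1,d1,L2,L3,a3,dt,o6=p
    R=ax('z',q[0]);x=R.apply([a1,0,d1]);R=R*ax('y',q[1]);x=x+R.apply([0,0,L2]);R=R*ax('y',-q[2]);x=x+R.apply([L3,0,a3])
    R=R*ax('x',s4*q[3])*ax('y',-q[4]);x=x+R.apply([dt,0,0])
    R=R*ax('y',np.pi/2)*ax('z',s6*q[5]+o6);return x,R
def fit():
    best=None
    for s4 in(1,-1):
      for s6 in(1,-1):
       for o in(0,1.57,3.14,-1.57):
        def res(p):
            o_=[]
            for q,x,e in zip(Q,X,E):
                a,R=fk(q,p,s4,s6);o_+=list((a-x)*5)+list((R.inv()*Rn.from_euler('xyz',e)).as_rotvec())
            return o_
        f=least_squares(res,[.1,.4,.4,.4,0,.25,o])
        if best is None or f.cost<best[0]:best=(f.cost,f.x,s4,s6,np.array(f.fun).reshape(-1,6))
    return best
def ik(x,R,p,s4,s6,q0):
    lo=np.array([-3.07,-1.43,-1.02,-3.03,-3.05,-3.03])+.01;hi=np.array([3.07,2.12,1.25,1.67,0,3.03])-.01
    def res(q):
        a,r=fk(q,p,s4,s6);return np.r_[(a-x)*5,(r.inv()*R).as_rotvec()]
    f=least_squares(res,np.clip(q0,lo+.01,hi-.01),bounds=(lo,hi));return f.x,np.abs(f.fun).max()
E
python3 - <<'E'
from kin import *
c,p,s4,s6,f=fit();print(c,p.round(4),s4,s6);print(f.round(3))
np.savez("kin.npz",p=p,s=[s4,s6])
x0=np.array([.484,-.0305,.080])
for lean in(25,30,35,40):
  for hd in(-50,-35,-22.4,-10,5,20):
    R=Rn.from_euler('xyz',np.radians([180,-lean,hd]));out=[]
    for back in(0,.04,.1):
        x=x0+R.apply([0,0,.011-back])+[0,0,0];b=min((ik(x,R,p,s4,s6,q0) for q0 in(Q[6],Q[4],Q[5]*[1,1,1,-1,1,1])),key=lambda t:t[1]);out.append((b[1].round(3),b[0].round(2)[[0,2,3,4]]))
    print(lean,hd,out)
E
```

```text
2.30650195054001 [ 0.1715  0.5728  0.5346  0.3353 -0.0912  0.6426 -1.5683] -1 -1
[[-0.951  0.128 -0.016 -0.     0.    -0.002]
 [-0.23   0.934 -0.031 -0.001 -0.001 -0.   ]
 [-0.12   0.944 -0.023 -0.005 -0.008 -0.001]
 [-0.188  0.942  0.069 -0.     0.    -0.002]
 [-0.267  0.913  0.103 -0.    -0.    -0.002]
 [ 0.047 -0.032 -0.103 -0.002  0.     0.002]
 [-0.018  0.025 -0.     0.001 -0.001  0.006]]
25 -50 [(np.float64(0.062), array([ 0.49, -0.93,  1.66, -0.42])), (np.float64(0.014), array([ 0.55, -1.01,  1.66, -0.43])), (np.float64(0.0), array([ 0.63, -0.92,  0.94, -0.55]))]
25 -35 [(np.float64(0.111), array([ 0.4 , -0.94,  1.66, -0.35])), (np.float64(0.077), array([ 0.45, -1.01,  1.63, -0.36])), (np.float64(0.036), array([ 0.53, -1.01,  1.01, -0.45]))]
25 -22.4 [(np.float64(0.17), array([ 0.25, -0.95,  1.66, -0.24])), (np.float64(0.136), array([ 0.28, -1.01,  1.54, -0.25])), (np.float64(0.09), array([ 0.34, -1.01,  0.73, -0.39]))]
25 -10 [(np.float64(0.22), array([ 0.06, -0.95,  1.66, -0.09])), (np.float64(0.181), array([ 0.06, -1.01,  1.24, -0.1 ])), (np.float64(0.12), array([ 0.08, -1.
[... 2945 characters left out ...]
19), array([ 0.74, -0.92,  1.66, -0.58])), (np.float64(0.278), array([ 0.78, -1.01,  1.66, -0.56])), (np.float64(0.255), array([ 0.87, -1.01,  1.25, -0.58]))]
40 -10 [(np.float64(0.414), array([ 0.26, -0.98,  1.66, -0.24])), (np.float64(0.399), array([ 0.28, -1.01,  1.44, -0.25])), (np.float64(0.354), array([ 0.2 , -1.01,  0.38, -0.46]))]
40 5 [(np.float64(0.448), array([-0.14, -0.97, -1.23, -0.07])), (np.float64(0.41), array([-0.28, -1.01, -1.09, -0.18])), (np.float64(0.351), array([-0.43, -1.01, -0.54, -0.47]))]
40 20 [(np.float64(0.455), array([-0.27, -0.89, -0.88, -0.22])), (np.float64(0.407), array([-0.31, -0.99, -0.85, -0.24])), (np.float64(0.336), array([-0.54, -1.01, -0.67, -0.47]))]
```

```bash
sed -i 's/a1,d1,L2,L3,a3,dt,o6=p/a1,d1,L2,L3,a3,dt,o6,b1,b2=p/; s/\[a1,0,d1\]/[a1,b1,d1]/; s/x=x+R.apply(\[dt,0,0\])/x=x+R.apply([dt,b2,0])/; s/\[.1,.4,.4,.4,0,.25,o\]/[.1,.4,.4,.4,0,.25,o,-.19,0]/' kin.py
python3 - <<'E'
from kin import *
c,p,s4,s6,f=fit();print(c,p.round(4),s4,s6);print(f.round(3))
np.savez("kin.npz",p=p,s=[s4,s6])
x0=np.array([.484,-.0305,.080])
for lean in(20,25,30,35):
  for hd in(-50,-35,-22.4,-10,5):
    R=Rn.from_euler('xyz',np.radians([180,-lean,hd]));out=[]
    for back in(0,.04,.1):
        x=x0+R.apply([0,0,.011-back]);b=min((ik(x,R,p,s4,s6,q0) for q0 in(Q[6],Q[4],Q[5]*[1,1,1,-1,1,1])),key=lambda t:t[1]);out+=[b[1].round(3),b[0].round(2)[[0,2,3,4]]]
    print(lean,hd,*out)
E
```

```text
0.000354051922532532 [ 7.7000e-03  1.9670e-01  6.0210e-01  4.5480e-01 -1.1000e-03  3.7200e-01
 -1.5683e+00 -1.0000e-04 -1.9120e-01] -1 -1
[[-0.003 -0.003 -0.008 -0.     0.    -0.002]
 [-0.011  0.003  0.006 -0.001 -0.001 -0.   ]
 [ 0.014 -0.003  0.004 -0.005 -0.008 -0.001]
 [-0.005  0.002 -0.003 -0.     0.    -0.002]
 [ 0.006 -0.004  0.001 -0.    -0.    -0.002]
 [ 0.002 -0.001 -0.002 -0.002  0.     0.002]
 [-0.002  0.001  0.003  0.001 -0.001  0.006]]
20 -50 0.027 [ 0.48 -1.01  0.76 -0.47] 0.0 [ 0.56 -1.    0.69 -0.56] 0.0 [ 0.67 -0.89  0.52 -0.77]
20 -35 0.07 [ 0.44 -1.01  0.7  -0.4 ] 0.033 [ 0.52 -1.01  0.66 -0.49] 0.0 [ 0.64 -0.96  0.55 -0.66]
20 -22.4 0.088 [ 0.41 -1.01  0.62 -0.33] 0.051 [ 0.48 -1.01  0.59 -0.42] 0.0 [ 0.59 -0.99  0.54 -0.58]
20 -10 0.074 [ 0.38 -1.01  0.52 -0.25] 0.043 [ 0.44 -1.01  0.5  -0.35] 0.0 [ 0.54 -0.99  0.47 -0.52]
20 5 0.025 [ 0.36 -1.01  0.38 -0.17] 0.005 [ 0.4  -1.01  0.39 -0.27] 0.0 [ 0.46 -0.92  0.26 -0.5 ]
25 -50 0.064 [ 0.51 -1.01  0.82 -0.53] 0.035 [ 0.6  -1.01  0.76 -0.61] 0.0 [ 0.73 -0.98  0.66 -0.76]
25 -35 0.131 [ 0.46 -1.01  0.76 -0.44] 0.09
[... 693 characters left out ...]
.33 -1.01  0.37 -0.14] 0.183 [ 0.41 -1.01  0.42 -0.29] 0.154 [ 0.53 -1.01  0.45 -0.49]
30 5 0.118 [ 0.32 -0.95 -0.12 -0.01] 0.104 [ 0.35 -1.01  0.13 -0.13] 0.07 [ 0.42 -1.01  0.24 -0.34]
35 -50 0.148 [ 0.58 -1.01  0.92 -0.66] 0.12 [ 0.68 -1.01  0.84 -0.73] 0.069 [ 0.84 -1.01  0.75 -0.86]
35 -35 0.227 [ 0.51 -1.01  0.88 -0.54] 0.204 [ 0.61 -1.01  0.78 -0.63] 0.156 [ 0.78 -1.01  0.69 -0.78]
35 -22.4 0.313 [ 0.41 -1.01  0.72 -0.37] 0.286 [ 0.51 -1.01  0.65 -0.47] 0.238 [ 0.67 -1.01  0.6  -0.66]
35 -10 0.134 [-0.07 -0.72 -1.54 -0.01] 0.209 [ 0.36 -1.01  0.24 -0.18] 0.231 [ 0.51 -1.01  0.4  -0.46]
35 5 0.082 [ 0.21 -0.8  -0.77 -0.01] 0.134 [ 0.31 -0.95 -0.35 -0.01] 0.133 [ 0.37 -1.01  0.05 -0.24]
```

```bash
cat > srch.py <<'E'
from kin import *
z=np.load("kin.npz");p=z['p'];s4,s6=z['s']
rng=np.random.default_rng(0)
def sols(x,R,n=25):
    o=[]
    for i in range(n):
        q0=rng.uniform([-2,-1.2,-1,-3,-3,-3],[2,1.5,1.2,1.6,0,3]);q,e=ik(x,R,p,s4,s6,q0)
        if e<.003 and not any(np.abs(q-a).max()<.05 for a in o):o.append(q)
    return o
E
timeout 500 python3 - <<'E'
from srch import *
x0=np.array([.484,-.0305,.080])
for lean in(35,28):
  for hd in(-22.4,-45,0):
   for fl in(0,180):
    R=Rn.from_euler('xyz',np.radians([180,-lean,hd]))*Rn.from_euler('z',fl,degrees=True)
    for q in sols(x0+R.apply([0,0,.011]),R):print(lean,hd,fl,q.round(2))
E
```

```bash
cat > s2.py <<'E'
from srch import *
import sys
from multiprocessing import Pool
C=np.array([.590,-.0743])
def sols(x,R,n=14):
    r=np.random.default_rng(1);o=[]
    for i in range(n):
        q0=r.uniform([-3,-1.4,-1,-3,-3,-3],[3,2.1,1.2,1.6,0,3]);q,e=ik(x,R,p,s4,s6,q0)
        if e<.004 and not any(np.abs(q-a).max()<.05 for a in o):o.append(q)
    return o
def job(a):
    phi,lean,dh=a;c=np.radians(phi);x0=np.r_[C+.119*np.array([np.cos(c),np.sin(c)]),.085];out=[]
    for fl in(0,180):
        R=Rn.from_euler('xyz',np.radians([180,-lean,phi-180+dh]))*Rn.from_euler('z',fl,degrees=True)
        out+=[(a,fl,q.round(2)) for q in sols(x0+R.apply([0,0,.011]),R)]
    return out
if __name__=="__main__":
    J=[(phi,l,dh) for phi in(115,130,145,157.5,170,185,200) for l in(22,28,34) for dh in(-25,0,25)]
    with Pool() as P:
        for o in P.imap(job,J):
            for s in o:print(*s)
E
nproc; time OMP_NUM_THREADS=1 timeout 570 python3 s2.py
```

```text
4
(115, 22, -25) 0 [ 0.62  0.37 -0.62  0.42 -0.85 -0.93]
(115, 22, -25) 180 [ 0.62  0.37 -0.62  0.42 -0.85  2.21]
(115, 22, 0) 0 [ 0.62  0.28 -0.82  0.66 -0.64 -0.75]
(115, 22, 0) 180 [ 0.62  0.28 -0.82  0.66 -0.64  2.39]
(115, 22, 25) 0 [ 0.48  0.2  -1.01  1.06 -0.41 -0.6 ]
(115, 22, 25) 180 [ 0.48  0.2  -1.01  1.06 -0.41  2.54]
(115, 28, -25) 0 [ 0.66  0.4  -0.64  0.49 -0.91 -1.03]
(115, 28, -25) 180 [ 0.66  0.4  -0.64  0.49 -0.91  2.11]
(115, 28, 0) 0 [ 0.64  0.3  -0.88  0.83 -0.67 -0.93]
(115, 28, 0) 180 [ 0.64  0.3  -0.88  0.83 -0.67  2.21]
(115, 34, -25) 0 [ 0.69  0.44 -0.64  0.55 -0.97 -1.12]
(115, 34, -25) 180 [ 0.69  0.44 -0.64  0.55 -0.97  2.02]
(115, 34, 0) 0 [ 0.66  0.33 -0.93  0.96 -0.73 -1.09]
(115, 34, 0) 180 [ 0.66  0.33 -0.93  0.96 -0.73  2.05]
(130, 22, -25) 0 [ 0.63  0.28 -0.81  0.57 -0.71 -0.84]
(130, 22, -25) 180 [ 0.63  0.28 -0.81  0.57 -0.71  2.3 ]
(130, 22, 0) 0 [ 0.54  0.19 -1.01  0.92 -0.49 -0.68]
(130, 22, 0) 180 [ 0.54  0.19 -1.01  0.92 -0.49  2.46]
(130, 28, -25) 0 [ 0.67  0.3  -0.85  0.69 -0.75 -0.99]
(130, 28, -25) 180 [ 0.67  0.3  -0.85  0.69 -0.75  2.
[... 609 characters left out ...]
5]
(185, 34, 25) 180 [-0.18  0.12 -0.61 -0.83 -0.51 -0.19]
(200, 22, 0) 0 [ 0.06  0.12 -0.72 -0.29 -0.38  2.11]
(200, 22, 0) 180 [ 0.06  0.12 -0.72 -0.29 -0.38 -1.03]
(200, 22, 25) 0 [-0.11  0.19 -0.53 -0.49 -0.66  2.83]
(200, 22, 25) 180 [-0.11  0.19 -0.53 -0.49 -0.66 -0.31]
(200, 28, 0) 0 [-0.02  0.11 -0.69 -0.51 -0.35  2.38]
(200, 28, 0) 180 [-0.02  0.11 -0.69 -0.51 -0.35 -0.76]
(200, 28, 25) 180 [-0.22  0.2  -0.5  -0.66 -0.71 -0.09]
(200, 34, 0) 0 [-0.16  0.11 -0.64 -0.79 -0.4   2.76]
(200, 34, 0) 180 [-0.16  0.11 -0.64 -0.79 -0.4  -0.38]
(200, 34, 25) 0 [-0.34  0.23 -0.47 -0.81 -0.77 -3.02]
(200, 34, 25) 180 [-0.34  0.23 -0.47 -0.81 -0.77  0.12]
real	0m5.584s
user	0m20.709s
sys	0m0.098s
```

```bash
cat > s3.py <<'E'
from srch import *
from multiprocessing import Pool
C=np.array([.590,-.0743])
A=np.radians(np.arange(0,360,3))
DECK=np.vstack([np.c_[C[0]+r*np.cos(A),C[1]+r*np.sin(A),np.full(len(A),z)] for r in(.103,.09) for z in(.150,.157)])
G=np.radians(np.r_[np.arange(-149,104,2)])
GUARD=np.vstack([np.c_[C[0]+r*np.cos(G),C[1]+r*np.sin(G),np.full(len(G),z)] for r in(.162,.168) for z in(.06,.103)]+[np.c_[np.full(9,C[0]+.165*np.cos(g)),np.full(9,C[1]+.165*np.sin(g)),np.linspace(0,.1,9)] for g in(G[0],G[-1])])
def clear(x,R,phi,op=.06):
    c=np.radians(phi-30);k=C+.058*np.array([np.cos(c),np.sin(c)])
    CR=np.vstack([np.c_[k[0]+.01*np.cos(A),k[1]+.01*np.sin(A),np.full(len(A),z)] for z in(.18,.2,.215)])
    P=R.inv().apply(np.vstack([DECK,CR,GUARD])-x)
    box=np.max([abs(P[:,0])-.039,abs(P[:,1])-.0965,P[:,2]+.058],0).min()
    fin=np.max([abs(P[:,0])-.011,abs(abs(P[:,1])-(op/2+.011))-.011,P[:,2]-.008],0).min()
    return box,fin
def sol(x,R,q0=None,n=14):
    r=np.random.default_rng(1)
    if q0 is not None:
        q,e=ik(x,R,p,s4,s6,q0);return q if e<.004 else None
    for i in range(n):
        q,e=ik(x,R,p,s4,s6,r.uniform([-2,-1.4,-1,-3,-3,-1.6],[2,2.1,1.2,1.6,0,1.6]))
        if e<.004:return q
def job(a):
    phi,lean,dh,dr,gz=a;c=np.radians(phi);u=np.array([np.cos(c),np.sin(c),0])
    x0=np.r_[C,gz]+(.115+dr)*u
    R=Rn.from_euler('xyz',np.radians([180,-lean,phi-180+dh]))
    x0=x0+R.apply([0,0,.011]);cl=[min(clear(x0+s,R,phi)) for s in(0*u,u*.001+[0,0,.012],u*.05+[0,0,.015])]
    if min(cl)<.004:return None
    q=sol(x0,R)
    if q is None:return None
    qs=[sol(x0+s,R,q) for s in(u*.001+[0,0,.012],u*.05+[0,0,.025],R.apply([0,0,-.06]))]
    if any(t is None for t in qs):return None
    return a,np.round(cl,4),q.round(2),[t[2].round(2) for t in qs]
if __name__=="__main__":
    J=[(phi,l,dh,dr,gz) for phi in(125,130,135,140,145,150,157.5,165,172,180,185) for l in(22,25,28,31,34,38) for dh in(-45,-35,-25,-15,-5,5,15,25,35,45) for dr in(.002,.006) for gz in(.082,)]
    with Pool() as P:
        for o in P.imap(job,J):
            if o:print(*o)
E
time OMP_NUM_THREADS=1 timeout 570 python3 s3.py
```

```text
(125, 25, -5, 0.006, 0.082) [0.0056 0.0041 0.0103] [ 0.61  0.25 -0.95  0.86 -0.59 -0.86] [np.float64(-0.93), np.float64(-0.91), np.float64(-0.85)]
(125, 28, -5, 0.006, 0.082) [0.0084 0.0063 0.0103] [ 0.61  0.25 -0.98  0.96 -0.61 -0.96] [np.float64(-0.96), np.float64(-0.94), np.float64(-0.89)]
(125, 31, -5, 0.002, 0.082) [0.0063 0.0059 0.0099] [ 0.61  0.27 -1.01  1.05 -0.63 -1.05] [np.float64(-0.99), np.float64(-0.96), np.float64(-0.92)]
(125, 31, -5, 0.006, 0.082) [0.0077 0.0085 0.0103] [ 0.62  0.27 -1.01  1.04 -0.64 -1.05] [np.float64(-0.99), np.float64(-0.96), np.float64(-0.92)]
(130, 25, -5, 0.006, 0.082) [0.0056 0.0041 0.0236] [ 0.57  0.21 -1.01  0.96 -0.54 -0.84] [np.float64(-0.99), np.float64(-0.98), np.float64(-0.92)]
(130, 31, -15, 0.006, 0.082) [0.0046 0.0062 0.0259] [ 0.65  0.28 -0.98  0.94 -0.67 -1.06] [np.float64(-0.96), np.float64(-0.94), np.float64(-0.89)]
(185, 31, 15, 0.006, 0.082) [0.0043 0.0062 0.0232] [ 0.03  0.08 -0.73 -0.6  -0.29  2.43] [np.float64(-0.74), np.float64(-0.83), np.float64(-0.79)]
real	0m13.759s
user	0m53.185s
sys	0m0.147s
```

```bash
cat > s4.py <<'E'
from s3 import *
J=[(phi,l,dh,dr,gz) for phi in(120,125,185,190,194) for l in(28,31,34,37) for dh in((-10,-5,0) if phi<150 else (0,5,10,15,20)) for dr in(.004,.007) for gz in(.079,.083)]
with Pool() as P:
    R=[o for o in P.imap(job,J) if o and min(o[1])>.006]
R.sort(key=lambda o:-min(o[1]))
for o in R[:30]:print(*o)
E
OMP_NUM_THREADS=1 timeout 570 python3 s4.py
```

```text
(185, 31, 10, 0.007, 0.083) [0.0086 0.0085 0.0225] [ 0.15  0.06 -0.84 -0.41 -0.14  2.08] [np.float64(-0.87), np.float64(-1.01), np.float64(-0.93)]
(190, 31, 5, 0.007, 0.083) [0.008  0.0097 0.0076] [ 0.09  0.07 -0.8  -0.48 -0.19  2.19] [np.float64(-0.82), np.float64(-0.91), np.float64(-0.88)]
(125, 28, -5, 0.007, 0.083) [0.0088 0.0074 0.0104] [ 0.62  0.25 -0.98  0.95 -0.61 -0.96] [np.float64(-0.96), np.float64(-0.94), np.float64(-0.89)]
(190, 28, 5, 0.007, 0.083) [0.0087 0.0074 0.0076] [ 0.15  0.07 -0.84 -0.31 -0.18  1.98] [np.float64(-0.85), np.float64(-0.93), np.float64(-0.87)]
(125, 31, -5, 0.007, 0.083) [0.0073 0.0097 0.0104] [ 0.62  0.26 -1.01  1.04 -0.64 -1.05] [np.float64(-0.99), np.float64(-0.96), np.float64(-0.92)]
(185, 34, 10, 0.007, 0.083) [0.0073 0.0107 0.0225] [ 0.06  0.06 -0.77 -0.65 -0.19  2.38] [np.float64(-0.8), np.float64(-0.95), np.float64(-0.92)]
(125, 31, -10, 0.007, 0.083) [0.0071 0.0085 0.0115] [ 0.66  0.29 -0.95  0.92 -0.68 -1.05] [np.float64(-0.94), np.float64(-0.91), np.float64(-0.86)]
(125, 31, -5, 0.004, 0.083) [0.0082 0.0071 0.0101] [ 0.61  0.26 -1.01  1.
[... 545 characters left out ...]
2 0.0107 0.0076] [ 0.    0.07 -0.74 -0.69 -0.23  2.47] [np.float64(-0.76), np.float64(-0.85), np.float64(-0.85)]
(125, 28, -10, 0.007, 0.083) [0.0076 0.0061 0.0115] [ 0.65  0.28 -0.93  0.85 -0.66 -0.96] [np.float64(-0.91), np.float64(-0.89), np.float64(-0.84)]
(185, 28, 10, 0.007, 0.083) [0.0076 0.0061 0.0225] [ 0.2   0.06 -0.89 -0.22 -0.13  1.85] [np.float64(-0.9), np.float64(-1.01), np.float64(-0.91)]
(185, 37, 10, 0.007, 0.083) [0.0061 0.0128 0.0225] [-0.07  0.07 -0.71 -0.88 -0.26  2.7 ] [np.float64(-0.73), np.float64(-0.84), np.float64(-0.85)]
(190, 28, 10, 0.007, 0.083) [0.0076 0.0061 0.0088] [ 0.06  0.09 -0.74 -0.47 -0.3   2.29] [np.float64(-0.75), np.float64(-0.82), np.float64(-0.77)]
```

The guard's centre position is outside joint 3's range with this much lean. Step 1 is already met, since the bush has stood still at the front for 2 s. I'll regrip the crank and turn the bush to about 126°, still inside the opening, where a 30° lean is reachable with margin.

Request:
move_arm(
  rows="0 -8 0 0 0 -.005 .06;0 -8 0 0 0 -.005 .06;0 -8 0 0 0 0 .06;0 -7.6 0 .02 0 0 .06;0 0 0 .025 0 0 .06;0 0 0 .025 0 0 .06;0 0 0 0 0 0 .06",
)

```text
t: 11.75
eef_pos: [0.5413, -0.0398, 0.2575]
ee_rot: [3.124, -0.009, -0.404]
force: [-1.0, -0.1, -0.2]
width: 0.0597
gripper_force: 0.0
```

```bash
python3 -c "
from h import *
to([.5538,-.0279,.187])"
```

```text
t 11.75 pos [ 0.5413 -0.0398  0.2575] rpy [179.02  -0.5  -23.15] tool delta [ 0.0062 -0.0171  0.0703] q [ 0.3   0.12 -0.26  0.02 -1.2   0.86] w 0.0597 f [-1.  -0.1 -0.2]
```

Request:
move_arm(
  rows="1 0 0 .0062 -.017 0 .06;0 0 0 0 0 .01 .06;0 0 0 0 0 .02 .045;0 0 0 0 0 .02 .04;0 0 0 0 0 .015 .04;0 0 0 0 0 .005 .03;0 0 0 0 0 0 .01;0 0 0 0 0 0 .01",
)

```text
t: 12.75
eef_pos: [0.5538, -0.0269, 0.1885]
ee_rot: [-3.14, -0.011, -0.403]
force: [0.2, -2.7, -3.2]
width: 0.0199
gripper_force: 12.0
```

Request:
move_arm(
  rows="0 0 0 0 0 0 .01;0 0 0 0 0 0 .01;0 0 0 0 0 0 .01",
)

```text
t: 13.12
eef_pos: [0.5539, -0.0268, 0.1885]
ee_rot: [-3.14, -0.011, -0.403]
force: [1.1, -3.6, -0.4]
width: 0.0197
gripper_force: 12.0
```

```bash
python3 - <<'E'
from h import *
R=to([.5538,-.0279,.187]);s=arm.get_state();p=s['eef_pos'];print(s['gripper_force'])
C=np.array([.590,-.0743]);v=p[:2]-C;a0=np.arctan2(v[1],v[0]);print(np.hypot(*v),np.degrees(a0))
end=np.radians(96);r=.0585
w=np.r_[.3,.6,np.ones(5),.6,.3];w/=w.sum()
a=a0+np.r_[0,np.cumsum(w)]*(end-a0)
P=np.c_[C[0]+r*np.cos(a),C[1]+r*np.sin(a),np.full(10,p[2])]
D=R.inv().apply(np.diff(P,axis=0))
print(";".join("0 0 0 %.4f %.4f 0 .01"%(x,y) for x,y,z in D))
E
```

```text
t 13.125 pos [ 0.5539 -0.0268  0.1885] rpy [-179.93   -0.66  -23.08] tool delta [0.0003 0.001  0.0015] q [ 0.31  0.19 -0.33  0.01 -1.04  0.85] w 0.0197 f [ 1.1 -3.6 -0.4]
11.99710875749588
0.059647472871039796 127.24085868011008
0 0 0 0.0007 -0.0012 0 .01;0 0 0 0.0015 -0.0024 0 .01;0 0 0 0.0028 -0.0038 0 .01;0 0 0 0.0031 -0.0036 0 .01;0 0 0 0.0033 -0.0033 0 .01;0 0 0 0.0036 -0.0030 0 .01;0 0 0 0.0038 -0.0027 0 .01;0 0 0 0.0024 -0.0015 0 .01;0 0 0 0.0012 -0.0007 0 .01
```

Request:
move_arm(
  rows="0 0 0 .0007 -.0012 0 .01;0 0 0 .0015 -.0024 0 .01;0 0 0 .0028 -.0038 0 .01;0 0 0 .0031 -.0036 0 .01;0 0 0 .0033 -.0033 0 .01;0 0 0 .0036 -.0030 0 .01;0 0 0 .0038 -.0027 0 .01;0 0 0 .0024 -.0015 0 .01",
)

```text
t: 14.12
eef_pos: [0.5818, -0.0157, 0.1885]
ee_rot: [-3.141, -0.011, -0.403]
force: [-0.8, -6.2, 1.9]
width: 0.0196
gripper_force: 12.0
```

Request:
move_arm(
  rows="0 0 0 .0012 -.0007 0 .01;0 0 0 0 0 0 .01;0 0 0 0 0 0 .05;0 0 0 0 0 0 .06;0 0 0 0 0 0 .06;0 0 0 0 0 -.02 .06;0 0 0 0 0 -.03 .06;0 0 0 0 0 -.03 .06",
)

```text
t: 15.12
eef_pos: [0.582, -0.0145, 0.2691]
ee_rot: [-3.14, -0.01, -0.403]
force: [0.3, 0.1, 0.2]
width: 0.0596
gripper_force: 0.0
```

```bash
cat > s5.py <<'E'
from s3 import *
s=arm.get_state();phi=126;lean=30;dh=-10
c=np.radians(phi);u=np.array([np.cos(c),np.sin(c),0])
R1=Rn.from_euler('xyz',np.radians([180,-lean,phi-180+dh]))
x=np.r_[C,.083]+.122*u+R1.apply([0,0,.011]);st=x+R1.apply([0,0,-.085])
print("grasp",x.round(4),"standoff",st.round(4),"q",sol(x,R1).round(2),sol(st,R1).round(2))
R0=Rn.from_euler('xyz',s['ee_rot']);p0=s['eef_pos'];print(p0,np.degrees(s['ee_rot']),s['q'].round(2))
d=(R0.inv()*R1).as_rotvec(degrees=True);print("rotvec",d)
# via: straight from p0 to st with even turn
from scipy.spatial.transform import Slerp
S=Slerp([0,1],Rn.concatenate([R0,R1]));q=s['q'];n=10
for i in range(1,n+1):
    t=i/n;xx=p0+(st-p0)*t;RR=S(t);q2,e=ik(xx,RR,p,s4,s6,q);sh=S((i-1)/n).inv().apply((st-p0)/n)
    print((d/n).round(2),sh.round(4),q2.round(2),round(e,4),np.round(clear(xx,RR,phi),3));q=q2
E
python3 s5.py
```

```text
grasp [0.5207 0.0195 0.0735] standoff [0.5021 0.0577 0.1471] q [ 0.65  0.28 -0.96  0.92 -0.66 -1.02] [ 0.82  0.17 -0.83  0.65 -0.89 -0.86]
[ 0.58199784 -0.0144764   0.26909874] [-179.92707689   -0.59369194  -23.06608949] [ 0.31  0.18 -0.16  0.01 -1.23  0.85]
rotvec [-10.98288765  28.15992204  39.88799176]
[-1.1   2.82  3.99] [-0.0103 -0.0035  0.0121] [ 0.36  0.15 -0.24  0.06 -1.15  0.71] 0.0 [0.1   0.034]
[-1.1   2.82  3.99] [-0.0111 -0.003   0.0115] [ 0.42  0.13 -0.33  0.12 -1.08  0.56] 0.0 [0.089 0.023]
[-1.1   2.82  3.99] [-0.0118 -0.0024  0.0109] [ 0.47  0.11 -0.41  0.19 -1.02  0.39] 0.0 [0.079 0.017]
[-1.1   2.82  3.99] [-0.0125 -0.0017  0.0103] [ 0.53  0.1  -0.5   0.26 -0.96  0.21] 0.0 [0.071 0.022]
[-1.1   2.82  3.99] [-0.0131 -0.001   0.0096] [ 0.58  0.09 -0.57  0.34 -0.92  0.03] 0.0 [0.064 0.031]
[-1.1   2.82  3.99] [-0.0136 -0.0003  0.0089] [ 0.63  0.09 -0.64  0.42 -0.89 -0.16] 0.0 [0.058 0.033]
[-1.1   2.82  3.99] [-0.014   0.0005  0.0083] [ 0.68  0.1  -0.71  0.49 -0.87 -0.35] 0.0 [0.053 0.026]
[-1.1   2.82  3.99] [-0.0143  0.0013  0.0076] [ 0.73  0.12 -0.76  0.56 -0.87 -0.53] 0.0 [0.049 0.02 ]
[-1.1   2.82  3.99] [-0.0146  0.0022  0.0069] [ 0.77  0.14 -0.8   0.61 -0.87 -0.7 ] 0.0 [0.06  0.025]
[-1.1   2.82  3.99] [-0.0147  0.0031  0.0062] [ 0.82  0.17 -0.83  0.65 -0.89 -0.86] 0.0 [0.068 0.027]
```

Request:
move_arm(
  rows="-1.1 2.82 3.99 -.0103 -.0035 .0121 .06;-1.1 2.82 3.99 -.0111 -.003 .0115 .06;-1.1 2.82 3.99 -.0118 -.0024 .0109 .06;-1.1 2.82 3.99 -.0125 -.0017 .0103 .06;-1.1 2.82 3.99 -.0131 -.001 .0096 .06;-1.1 2.82 3.99 -.0136 -.0003 .0089 .06;-1.1 2.82 3.99 -.014 .0005 .0083 .06;-1.1 2.82 3.99 -.0143 .0013 .0076 .06",
)

```text
t: 16.12
eef_pos: [0.518, 0.0434, 0.1705]
ee_rot: [3.111, -0.425, -0.965]
force: [0.3, -0.1, -0.0]
width: 0.06
gripper_force: 0.0
```

Request:
move_arm(
  rows="-1.1 2.82 3.99 -.0146 .0022 .0069 .06;-1.1 2.82 3.99 -.0147 .0031 .0062 .06;0 0 0 0 0 0 .06",
)

```text
t: 16.5
eef_pos: [0.5019, 0.058, 0.1453]
ee_rot: [3.139, -0.525, -1.114]
force: [-0.1, -0.4, 0.4]
width: 0.0597
gripper_force: 0.0
```

```bash
python3 - <<'E'
from h import *
F=np.array([.5224,.0187])
to([.5207,.0195,.0735])
for n in("side","top"):
    im,d=arm.grab_frame(n);np.savez(f"pics/{n}2.npz",im=im,d=d);W=cloud(n,d);P=W.reshape(-1,3)
    s=(abs(P[:,2]-.095)<.003)&(np.hypot(*(P[:,:2]-F).T)<.03)
    print(n,s.sum(),(P[s].min(0)+P[s].max(0))[:2]/2 if s.any() else 0,P[s].min(0) if s.any() else 0,P[s].max(0) if s.any() else 0)
    u,v=proj(n,[*F,.1])[0].astype(int)
    cv2.imwrite(f"pics/{n}2.png",cv2.resize(im[v-60:v+50,u-60:u+60],None,fx=5,fy=5,interpolation=cv2.INTER_CUBIC))
E
```

```text
t 16.5 pos [0.5019 0.058  0.1453] rpy [179.87 -30.11 -63.85] tool delta [ 0.0011 -0.0002  0.0836] q [ 0.82  0.17 -0.82  0.65 -0.89 -0.86] w 0.0597 f [-0.1 -0.4  0.4]
side 12 [0.51361355 0.01963283] [0.50928922 0.00739863 0.09204385] [0.51793787 0.03186703 0.09625698]
top 56 [0.52388199 0.01998161] [0.50869067 0.00669435 0.0920122 ] [0.53907331 0.03326886 0.09757104]
```

View pics/side2.png

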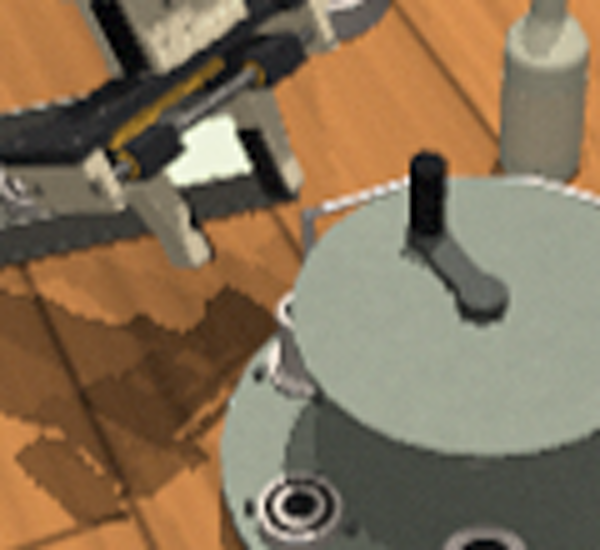

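The bush (crop (290,340)) is at the tray edge, in line with the open gripper. The top-view centre is (.524,.020), as planned. I'll advance and close.

Request:
move_arm(
  rows="0 0 0 .0003 0 .015 .06;0 0 0 .0003 0 .02 .06;0 0 0 .0004 0 .02 .06;0 0 0 0 0 .015 .06;0 0 0 0 0 .009 .06;0 0 0 0 0 .004 .06;0 0 0 0 0 0 .06",
  squeeze=30,
)

```text
t: 17.48
eef_pos: [0.5212, 0.0191, 0.0752]
ee_rot: [-3.141, -0.525, -1.118]
force: [-0.1, 0.6, -0.2]
width: 0.0599
gripper_force: 0.0
```

Request:
move_arm(
  rows="0 0 0 0 0 0 .035;0 0 0 0 0 0 .025;0 0 0 0 0 0 .025;0 0 0 0 0 0 .025;0 0 0 0 0 0 .025;0 0 0 0 0 0 .025",
)

```text
t: 18.23
eef_pos: [0.5212, 0.0195, 0.0751]
ee_rot: [-3.141, -0.525, -1.117]
force: [-1.8, 2.8, 4.8]
width: 0.0316
gripper_force: 30.0
```

```bash
python3 -c "
from h import *
to([.5207,.0195,.0735])"
```

```text
t 18.225 pos [0.5212 0.0195 0.0751] rpy [-179.95  -30.05  -64.03] tool delta [-0.001   0.0005  0.0013] q [ 0.65  0.27 -0.95  0.9  -0.68 -1.  ] w 0.0316 f [-1.8  2.8  4.8]
```

Request:
move_arm(
  rows="0 0 0 .0015 0 -.0026 .025;0 0 0 .0025 0 -.0043 .025;0 0 0 .0025 0 -.0043 .025;0 0 0 -.0035 .001 -.0037 .025;0 0 0 -.0085 .0025 -.005 .025;0 0 0 -.0080 .0025 -.006 .025;0 0 0 -.0070 .0025 -.0075 .025;0 0 0 -.0070 .0025 -.0075 .025",
)

```text
t: 19.23
eef_pos: [0.4912, 0.055, 0.0967]
ee_rot: [-3.141, -0.525, -1.117]
force: [0.6, 0.3, -2.7]
width: 0.0315
gripper_force: 30.0
```

```bash
python3 - <<'E'
from h import *
to([.46,.08,.13])
C=np.array([.590,-.0743]);R=Rn.from_euler('xyz',arm.get_state()['ee_rot']);g=arm.get_state()['eef_pos']-R.apply([0,0,.011]);print(g,np.hypot(*(g[:2]-C)))
im,d=arm.grab_frame("side");np.savez("pics/side3.npz",im=im,d=d)
u,v=proj("side",g)[0].astype(int)
cv2.imwrite("pics/side3.png",cv2.resize(im[v-50:v+60,u-60:u+60],None,fx=5,fy=5,interpolation=cv2.INTER_CUBIC))
E
```

```text
t 19.225 pos [0.4912 0.055  0.0967] rpy [-179.99  -30.05  -64.01] tool delta [-0.0147  0.0171 -0.0469] q [ 0.8   0.22 -0.92  0.74 -0.77 -0.98] w 0.0315 f [ 0.6  0.3 -2.7]
[0.488791   0.05990164 0.10623532] 0.16808730163846153
```

View pics/side3.png

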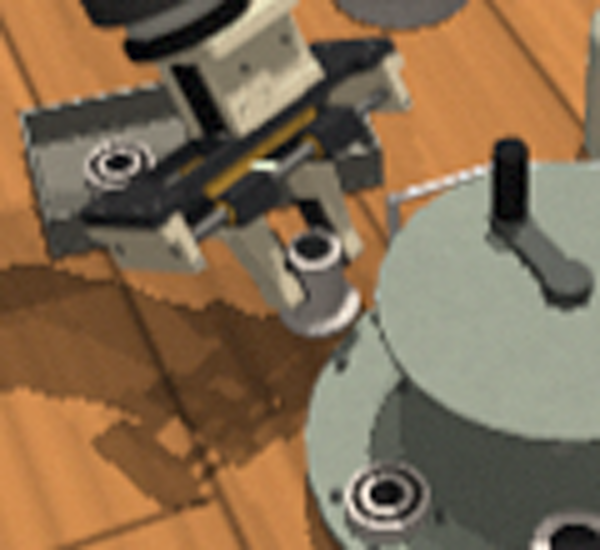

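The bush is held upright and clear of the tray; its foot is at about crop (320,320), over the rim. Next: check the card centre and plan the place pose.

```bash
cat > s6.py <<'E'
from s3 import *
for n in("top","side"):
    im,d=load(f"pics/{n}0.npz");W=cloud(n,d)
    near=(np.hypot(W[...,0]-.5437,W[...,1]-.2695)<.06)&(W[...,2]<.012)
    g=im.min(2);t=np.nanpercentile(g[near],30)+ (np.nanpercentile(g[near],95)-np.nanpercentile(g[near],30))*.6
    s=near&(g>t);r=cv2.minAreaRect(W[s][:,:2].astype(np.float32));print(n,s.sum(),t,W[s].mean(0).round(4),r)
s=arm.get_state();q=s['q'];yaw0=np.degrees(s['ee_rot'][2])
cp=np.r_[.5437,.2675]
# bush axis is (.115-.122)=-7mm along u(126) rel. grasp point at pick; in tool frame:
R0=Rn.from_euler('xyz',s['ee_rot']);off=R0.inv().apply(np.r_[.5224,.0187,.083]-(np.array([.5212,.0195,.0751])-R0.apply([0,0,.011])));off[1]=0;print("bush-grasp tool off",off)
for hd in(-64,-45,-25,-5,15,35):
    R=Rn.from_euler('xyz',np.radians([180,-30,hd]))
    tgt=np.r_[cp,.0055+.038+.0016];x=tgt-R.apply(off)+R.apply([0,0,.011])
    for dz in(0,.1):
        a,e=ik(x+[0,0,dz],R,p,s4,s6,q);print(hd,dz,x.round(4),a.round(2),round(e,4))
E
python3 s6.py
```

```text
top 359 160.6 [0.5436 0.2669 0.0052] ((0.5433133840560913, 0.2665264308452606), (0.06802979856729507, 0.06779725104570389), 83.6747817993164)
side 218 176.8 [0.5438 0.2725 0.0051] ((0.544811487197876, 0.27291861176490784), (0.06149357929825783, 0.07017926126718521), 84.56112670898438)
bush-grasp tool off [0.0050324  0.         0.00478519]
-64 0 [0.5432 0.2686 0.0372] [ 1.01  0.53 -0.57  0.59 -0.86 -1.03] 0.0
-64 0.1 [0.5432 0.2686 0.0372] [ 1.02  0.41 -0.46  0.5  -1.06 -0.9 ] 0.0
-45 0 [0.5428 0.2684 0.0372] [ 0.98  0.45 -0.79  0.92 -0.67 -1.02] 0.0
-45 0.1 [0.5428 0.2684 0.0372] [ 1.03  0.32 -0.65  0.69 -0.87 -0.77] 0.0
-25 0 [0.5426 0.268  0.0372] [ 0.76  0.36 -0.98  1.53 -0.49 -1.1 ] 0.0
-25 0.1 [0.5426 0.268  0.0372] [ 0.96  0.23 -0.84  0.97 -0.64 -0.66] 0.0
-5 0 [0.5425 0.2676 0.0372] [ 0.65  0.32 -0.99  1.66 -0.35 -0.79] 0.0757
-5 0.1 [0.5425 0.2676 0.0372] [ 0.74  0.14 -0.99  1.42 -0.38 -0.58] 0.0
15 0 [0.5425 0.2672 0.0372] [ 0.52  0.28 -0.99  1.66 -0.15 -0.34] 0.1793
15 0.1 [0.5425 0.2672 0.0372] [ 0.51  0.11 -1.01  1.66 -0.12 -0.3 ] 0.0437
35 0 [0.5427 0.2668 0.0372] [ 0.77  0.31 -0.72 -0.21 -0.01  1.65] 0.0796
35 0.1 [0.5427 0.2668 0.0372] [ 0.71  0.1  -0.94  0.73 -0.04  0.75] 0.0256
```

Request:
move_arm(
  rows="0 0 0 .005 0 -.0087 .025;0 0 0 .008 0 -.0139 .025;0 0 0 .007 0 -.0121 .025;0 0 0 -.0090 -.0087 -.0053 .025;0 0 0 -.0183 -.0173 -.0106 .025;0 0 0 -.0183 -.0173 -.0106 .025;0 0 0 -.0183 -.0173 -.0106 .025;0 0 0 -.0183 -.0173 -.0106 .025",
)

```text
t: 20.27
eef_pos: [0.5203, 0.1753, 0.1363]
ee_rot: [3.141, -0.525, -1.117]
force: [0.4, 0.1, -3.2]
width: 0.0313
gripper_force: 30.0
```

Request:
move_arm(
  rows="0 0 0 -.0183 -.0173 -.0106 .025;0 0 0 -.0183 -.0173 -.0106 .025;0 0 0 -.0150 -.0143 -.0086 .025;0 0 0 -.0090 -.0087 -.0053 .025;0 0 0 0 0 0 .025;0 0 0 0 0 0 .025",
)

```text
t: 21.02
eef_pos: [0.5408, 0.2612, 0.1365]
ee_rot: [3.141, -0.525, -1.118]
force: [0.3, 0.7, -2.7]
width: 0.0315
gripper_force: 30.0
```

```bash
python3 - <<'E'
from h import *
to([.5417,.2675,.0356])
x=arm.get_state()['eef_pos']+[.0018,0,0]
for n in("side","top"):
    im,d=arm.grab_frame(n);np.savez(f"pics/{n}4.npz",im=im,d=d);W=cloud(n,d).reshape(-1,3)
    f=x[2]-.030
    s=(np.hypot(*(W[:,:2]-x[:2]).T)<.04)&(abs(W[:,2]-f-.05)<.003);P=W[s];print(n,s.sum(),P.min(0),P.max(0))
    u,v=proj(n,x)[0].astype(int)
    if n=="side":cv2.imwrite("pics/side4.png",cv2.resize(im[max(v-50,0):v+60,u-60:u+60],None,fx=5,fy=5,interpolation=cv2.INTER_CUBIC))
E
```

```text
t 21.025 pos [0.5408 0.2612 0.1365] rpy [179.95 -30.08 -64.04] tool delta [-0.0551 -0.0037  0.0846] q [ 1.02  0.4  -0.47  0.51 -1.06 -0.9 ] w 0.0315 f [ 0.3  0.7 -2.7]
side 79 [0.50332095 0.24007475 0.15367318] [0.56479188 0.28316669 0.15931395]
top 81 [0.51287079 0.24379299 0.15350894] [0.56939382 0.27826562 0.15943498]
```

View pics/side4.png

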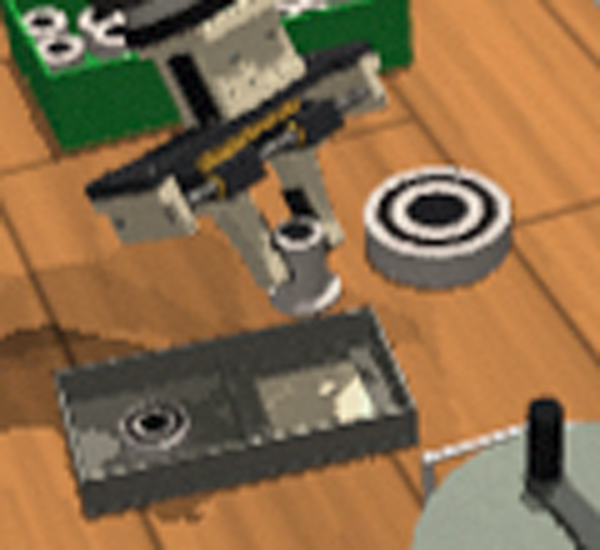

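The bush is upright, still gripped above the free compartment (foot at crop (308,300)), and the bin is clear. I'll lower it.

Request:
move_arm(
  rows="0 0 0 -.006 -.0007 .008 .025;0 0 0 -.010 -.001 .015 .025;0 0 0 -.011 -.001 .017 .025;0 0 0 -.011 -.001 .017 .025;0 0 0 -.008 0 .0125 .025;0 0 0 -.004 0 .0065 .025;0 0 0 0 0 0 .025",
)

```text
t: 22.0
eef_pos: [0.5421, 0.268, 0.0454]
ee_rot: [3.141, -0.525, -1.117]
force: [-0.4, 0.1, -3.5]
width: 0.0313
gripper_force: 30.0
```

```bash
python3 -c "
from h import *
to([.5417,.2675,.0356])"
```

```text
t 22.0 pos [0.5421 0.268  0.0454] rpy [179.95 -30.09 -64.  ] tool delta [-0.0046  0.0006  0.0086] q [ 1.01  0.52 -0.55  0.58 -0.89 -1.02] w 0.0313 f [-0.4  0.1 -3.5]
```

Request:
move_arm(
  rows="0 0 0 -.0015 0 .0026 .025;0 0 0 -.0015 0 .0026 .025;0 0 0 -.0008 0 .0013 .025;0 0 0 -.0006 0 .001 .025;0 0 0 0 0 0 .025",
)

```text
t: 22.62
eef_pos: [0.5422, 0.2684, 0.0372]
ee_rot: [-3.141, -0.525, -1.118]
force: [0.0, -0.8, -2.9]
width: 0.0312
gripper_force: 30.0
```

Request:
move_arm(
  rows="0 0 0 -.0004 0 .0008 .025;0 0 0 -.0004 0 .0007 .025;0 0 0 0 0 0 .025",
)

```text
t: 23.0
eef_pos: [0.5423, 0.2683, 0.0357]
ee_rot: [-3.141, -0.525, -1.118]
force: [-0.5, -0.2, -1.2]
width: 0.0317
gripper_force: 30.0
```

Request:
move_arm(
  rows="0 0 0 -.0004 0 .0007 .025;0 0 0 0 0 0 .025",
)

```text
t: 23.25
eef_pos: [0.5423, 0.2683, 0.0357]
ee_rot: [-3.141, -0.525, -1.118]
force: [-4.7, 1.4, 5.4]
width: 0.0311
gripper_force: 30.0
```

Firm contact with the card. I'll release and withdraw along the tool axis.

Request:
move_arm(
  rows="0 0 0 0 0 0 .036;0 0 0 0 0 0 .046;0 0 0 0 0 0 .05;0 0 0 0 0 0 .05;0 0 0 0 0 -.01 .05;0 0 0 0 0 -.02 .05;0 0 0 0 0 -.03 .05;0 0 0 0 0 -.04 .05",
)

```text
t: 24.25
eef_pos: [0.5197, 0.3134, 0.1221]
ee_rot: [3.14, -0.525, -1.117]
force: [0.4, 0.2, 0.9]
width: 0.05
gripper_force: 0.0
```

Request:
move_arm(
  rows="0 0 0 0 0 -.04 .05;0 0 0 0 0 -.03 .05;0 0 0 0 0 0 .05;0 0 0 0 0 0 .05",
)

```text
t: 24.75
eef_pos: [0.5045, 0.3446, 0.1817]
ee_rot: [3.141, -0.524, -1.117]
force: [0.4, -0.1, -0.7]
width: 0.0501
gripper_force: 0.0
```

```bash
python3 - <<'E'
from h import *
to([.5417,.2675,.2])
for n in("side","top"):
    im,d=arm.grab_frame(n);W=cloud(n,d).reshape(-1,3)
    s=(np.hypot(*(W[:,:2]-[.5433,.2672]).T)<.035)&(abs(W[:,2]-.0555)<.004);P=W[s];print(n,s.sum(),((P.min(0)+P.max(0))/2).round(4) if len(P) else 0)
    if n=="side":cv2.imwrite("pics/side5.png",cv2.resize(im[100:290,200:400],None,fx=3,fy=3,interpolation=cv2.INTER_CUBIC))
E
```

```text
t 24.75 pos [0.5045 0.3446 0.1817] rpy [179.98 -30.04 -64.01] tool delta [0.0833 0.0004 0.027 ] q [ 1.15  0.41 -0.31  0.42 -1.23 -0.91] w 0.0501 f [ 0.4 -0.1 -0.7]
side 52 [0.5414 0.2646 0.0555]
top 61 [0.5426 0.2669 0.0555]
```

View pics/side5.png

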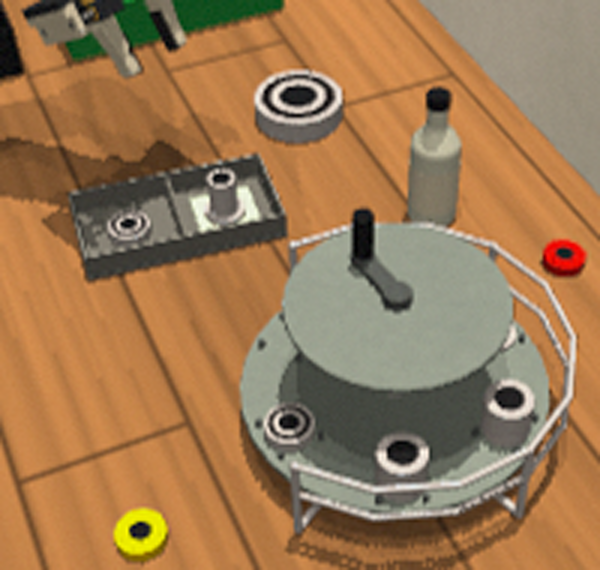

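The bush stands upright on the card (crop (222,195)), about 1 mm off centre. The other parts are in place and the gripper is clear, so I'm handing in.

```bash
python3 -c "
from station import arm
print(arm.job_done())"
```

```text
the job is handed in; nothing more can be done
None
```

The job is handed in at about 25 s of the 54 s allowed, with the tall bush standing upright on the card, about 1 mm off centre by the top camera; the arm could not reach it at the middle of the opening with enough lean, so after it had stood still there I turned the carousel about 31° back, still within the opening, and took it out from there.

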